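# Clip the tally hook to the bench eye

### The arm

A 6-joint arm with a two-finger parallel gripper is mounted at the origin on the work surface. World frame = base frame: x ahead of the robot, y to its left, z up, the work surface at z = 0. Lengths are in m, angles in rad, forces in N, time in s.
With the tool pointing down it reaches from about 0.225 to 0.875 m from the base axis. Payload 3.4 kg.
Tool frame: the origin (TCP) lies at the very end of the fingers, on their centre line; the grasp point (between the pads) lies 19 mm behind it; z points along the fingers, y is the line along which they close (so a half turn about z gives the same grasp; the last joint's range is limited). The gripper opens to 85 mm and grips with 20 to 120 N. Pads are 22 mm wide; open, the fingers measure 114 mm over their backs; the gripper's body (76 mm by 85 mm) begins 54 mm behind the grasp point. The pads swing forward as they close: fully open they stand 13 mm farther back than shut.
Start: joints at [1.02, 0.276, 1.505, -0, 1.361, -0.121], TCP at [0.24, 0.523, 0.231] pointing down, gripper open.
Joint ranges: [-2.89, 2.89], [-0.75, 2.08], [0.22, 2.7], [-1.18, 4.32], [0.11, 2.71], [-2.7, 2.7]. Speed limits (rad/s): [2.57, 2.57, 3.14, 3.14, 3.14, 3.14].

### API

Orientations are given as a unit quaternion [w, x, y, z].
In Python, from rig import get_state, optics, sign_off gives the robot as it stands.
- The arm moves only by the tool send_rows, never from a script. Its argument "increments" is a list of rows, each an object with "gripper": the gripper's target within -1 to 1 (shut at 1, half-way at 0, fully open at -1); "linear": the shift along the world's x, y, z in m, a list of three; "delta_rot": the turn, a rotation vector about the world's x, y, z in rad, a list of three. In form: [{"gripper": gripper, "linear": [dx, dy, dz], "delta_rot": [rx, ry, rz]}, ...]. A call has 1 to 8 rows; each row is the pose to reach, as a shift and turn from the pose commanded when the call began; what a row does not reach only later rows make up. A row lasts 1/10 s, in which the tool goes at most 50 mm and 8.59 degrees, less where a joint would pass 70% of its speed; a pose out of reach is approached as far as the arm can. A call with a gripper value outside its range is refused whole. The fingers move at their own pace and stop on an object; "newtons" is the grip in N (left out, the last holds). Time passes only in rows, so rows that repeat a pose let the fingers close. It gives the time, the measured TCP pose, the force, the opening and the grip force at its end, in the units of the state.
- get_state(): the state, without advancing time (a new reading comes with each control period).
- optics.get_image(name): name is "side" or "top" or "wrist"; returns a dict with "pixels" (420x560x3 uint8, blue, green, red), "K" (3x3 intrinsics, pixels), "rvec" (rotation vector, rad) and "tvec" (3), from world to camera coordinates, as OpenCV has them; the wrist camera has in their place "T_tool_cam" (4x4, takes a point from camera to tool coordinates, whose origin is the TCP and whose axes are the flange's). Camera axes: x right, y down, z forward; pixel columns grow to the right and rows downward; lengths in m; the calibration is good to about 2 mm. The wrist camera is an equidistant fisheye: a pixel r from the principal point sees the ray r / f radians off the axis. A picture is of the moment at which its call begins: read the wrist's pose just before it. There is no depth.
- sign_off(): hands the job in; it is judged then, once.
The state is a dict: "clock": time; "qpos": joint angles; "qd": joint speeds; "effort": joint torques, N m; "position": TCP position; "ee_rot": TCP orientation; "contact_force": force on the tool from outside, world axes, zero at the start; "moment": the same for the moment, N m; "width": finger opening in m; "gripper_force": force on a finger pad.
Only numpy, scipy, OpenCV 4.12 (cv2) and the standard library are available. Lean on these libraries where they do the work, as an engineer would, in place of code of your own. Each camera call takes 0.05 s, during which the arm holds its last target. There are 200 camera calls.

### The job

Put the workshop's wooden-handled tally away on its eye: take the snap hook, the one whose ring is closed by a sprung gate (not the open hook with the same handle), and push its gate against one leg of the steel eye on the bench until the leg has gone in and the gate has snapped shut behind it. Leave it hooked on and lying flat on the bench, let go, and leave the open hook where it lies.

Things in the scene. Friction and masses are not known exactly. Their poses are not given: they have to be found in the camera images.
- snap_hook: Snap hook lying flat: light-wood handle 100 x 28 x 26 mm (long, wide, high), aluminium ring of 10 mm bar at its front end. Origin: centre of the handle's underside; x along the handle to the ring, z up. Handle x -50 to 50. Ring bar z 0 to 10; bar centres: back x 50 (y -20 to 20), widening to sides y -42 and 42 from x 87 to 120; front x 132, its mouth y -26 to 26 shut by the gate. 0.15 kg.
- gate (a joint): Angle of the snap hook's gate (8 mm dark steel bar, 52 mm long, hinge at hook x 132, y -26), rad: 0 shut, to 1.45 swung in towards the handle; opens only inwards, springs shut, 1 to 4 N. A 10 mm bar entering along -x of the hook clears the gate when its centre is 58 mm past x 132 (at x 74) and meets the back bar at 72 mm; aim at y = 2, 12 mm either way is fine.
- eye_leg_left (a point): Axis of the eye's left leg, 20 mm above the bench. The eye: upside-down U of 10 mm steel bar fixed upright on a thin dark plate, two vertical legs 80 mm apart (axes), straight for 40 mm, then an arch, top 67 mm above the bench. x is square to the U's plane (roughly away from the robot), y from right to left leg, z up.
- eye_leg_right (a point): The same point on the right leg (80 mm from the left one, towards -y of the eye). Either leg will do.
- open_hook: Bystander to leave alone: the same wooden handle (same size and frame) with a plain open aluminium hook of one side only, without gate. Origin: centre of the handle's underside.
Mind the look-alikes: they are no part of the job. Leave any blue look-alike of the snap_hook alone.

How it is judged:
By the outcome, as a careful person would: the job done as asked, in the order asked, and still so for the second after the job is handed in, with the robot touching nothing.
It also fails if it takes over 51 s, if anything falls off the work surface, if the arm or the gripper's body presses on something with over 40 N, if the wrist force passes 120 N, or if a joint passes its speed limit or range.

## Working session

There is one attempt and no reset: what is moved stays moved. The work goes in short steps, Python scripts to look and compute and a tool call to move; the robot and the scene stay as the last step left them, time stands still between calls to the robot, and variables do not carry over. Pictures are saved under pics/ and viewed, at most 10 in all, crops included, and the job is handed in when it is done.

Besides the shell and the picture viewer there is one more tool, called after ">>>" by a JSON object that holds its "method" and its "body", one argument or row to a line. send_rows: Moves the arm, as the interface text tells. Its arguments: {"type":"object","properties":{"increments":{"type":"array"},"newtons":{"type":"number"}},"required":["increments"]}

```bash
mkdir -p pics; cat > h.py <<'E'
import numpy as np, cv2
from rig import get_state, optics, sign_off
def snap(n,f):
    s=get_state(); d=optics.get_image(n); cv2.imwrite('pics/'+f,d['pixels']); 
    d.pop('pixels') if False else None
    np.save('pics/'+f+'.npy',{'s':s,'d':d},allow_pickle=True); return d
def load(f): return np.load('pics/'+f+'.npy',allow_pickle=True).item()['d']
def toworld(d,uv,z):
    K=np.array(d['K']);R=cv2.Rodrigues(np.array(d['rvec'],float))[0];t=np.array(d['tvec'],float).ravel()
    c=-R.T@t; r=R.T@np.linalg.solve(K,[uv[0],uv[1],1.]); return c+r*(z-c[2])/r[2]
def topix(d,p):
    return cv2.projectPoints(np.array(p,float).reshape(-1,3),np.array(d['rvec'],float),np.array(d['tvec'],float),np.array(d['K'],float),None)[0].reshape(-1,2)
E
python3 - <<'E'
from h import *
a=snap('top','top0.png');b=snap('side','side0.png')
s=get_state();print(s)
E
```

```text
{'clock': 0.1, 'qpos': array([ 1.01999800e+00,  2.76536438e-01,  1.50600741e+00, -4.05895320e-05,
        1.36071379e+00, -1.20979007e-01]), 'qd': array([-0.00022993, -0.00225316, -0.00375015,  0.00152669,  0.00024413,
       -0.00185436]), 'effort': array([ 6.98714248e-04, -4.17697585e+01, -2.46405387e+01, -5.16348632e-05,
        5.88865281e-03, -8.91393626e-09]), 'position': array([0.23936197, 0.52228588, 0.2305232 ]), 'ee_rot': array([-2.55659723e-04,  2.13254942e-01,  9.76996232e-01, -7.92510119e-04]), 'contact_force': array([0.63169706, 0.03155883, 0.54436616]), 'moment': array([ 0.02800372, -0.01304496, -0.06311198]), 'gripper_force': 0.0, 'width': 0.08580192004930752}
```

View pics/top0.png

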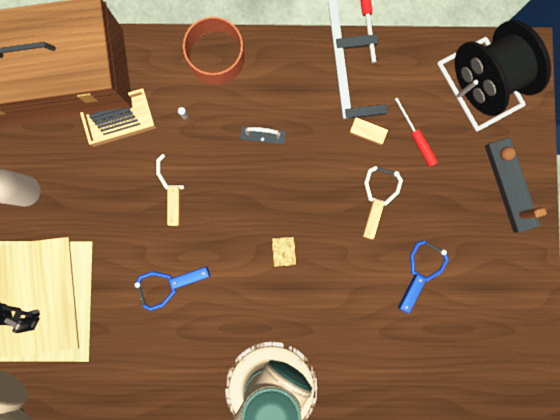

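View pics/side0.png

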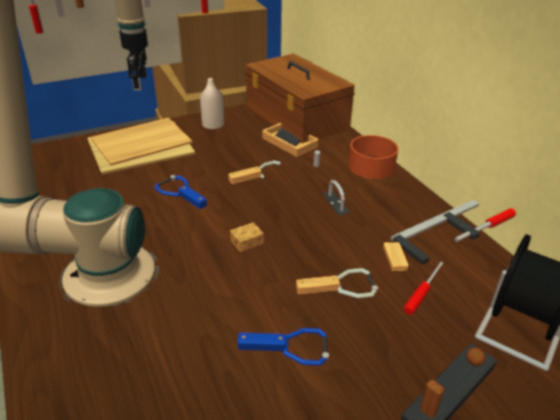

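Candidates in the top view are the snap hook, closed ring with wooden handle (378,200), the open hook (172,195), and two blue look-alikes at (170,288) and (422,280). The eye is at (263,133). By the description I choose (378,200), and I'll check it in a close crop.

```bash
python3 - <<'E'
from h import *
d=load('top0.png');im=d['pixels']
a=cv2.resize(im[155:250,345:425],None,fx=6,fy=6,interpolation=cv2.INTER_CUBIC)
b=cv2.resize(im[115:155,230:295],None,fx=4.8,fy=6,interpolation=cv2.INTER_CUBIC)
c=np.zeros((600,800,3),np.uint8);c[:570,:480]=a;c[:240,485:485+b.shape[1]]=b
d2=load('side0.png');e=cv2.resize(d2['pixels'][175:220,318:356],None,fx=7,fy=7,interpolation=cv2.INTER_CUBIC);c[250:250+e.shape[0],490:490+e.shape[1]]=e
cv2.imwrite('pics/crop0.png',c)
for uv,z in [((375,203),.026),((383,167),.01),((263,138),0),((263,131),.067)]: print(uv,toworld(d,uv,z))
print(toworld(d2,(338,207),0), d['K'])
E
```

```text
(375, 203) [ 0.46863178 -0.26124526  0.026     ]
(383, 167) [ 0.56380977 -0.28625199  0.01      ]
(263, 138) [0.63997817 0.0257414  0.        ]
(263, 131) [0.64285395 0.02432749 0.067     ]
[0.64432556 0.00198936 0.        ] [[482.51985631   0.         279.1114724 ]
 [  0.         482.51985631 210.98527125]
 [  0.           0.           1.        ]]
```

View pics/crop0.png

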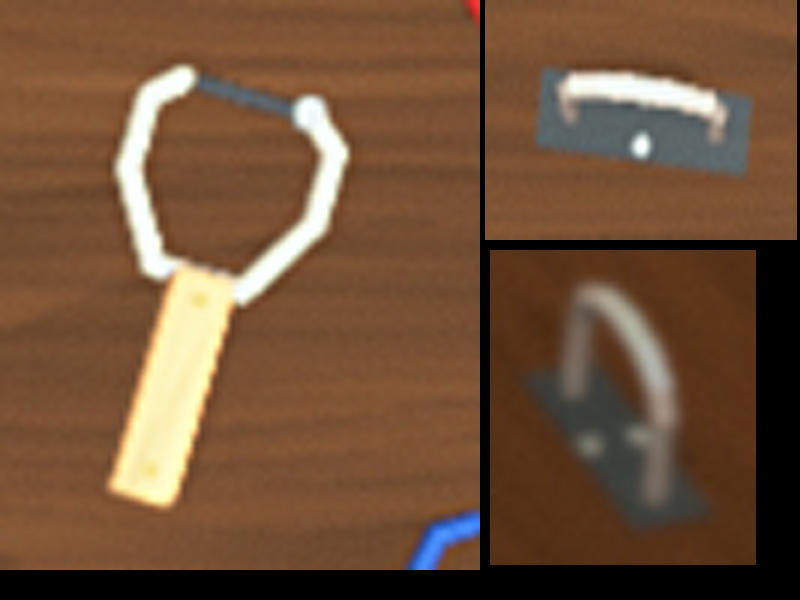

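```bash
python3 - <<'E'
from h import *
d=load('top0.png');d2=load('side0.png')
C=[(108,488),(175,507),(235,285),(172,265)]
W=np.array([toworld(d,(345+u/6,155+v/6),.026) for u,v in C]);print(W.round(4))
ax=(W[2]+W[3]-W[0]-W[1])/2;print('len',np.linalg.norm(ax),'yaw',np.arctan2(ax[1],ax[0]),'c',W.mean(0), 'w',np.linalg.norm(W[0]-W[1]))
for u,v in [(192,80),(308,110)]: print('gate ends',toworld(d,(345+u/6,155+v/6),.008))
L=toworld(d,(248.1,134.7),.003);R=toworld(d,(278.3,138.),.003);print('top',L,R,np.linalg.norm(L-R))
L=toworld(d2,(330.1,195.4),.003);R=toworld(d2,(341.9,210.3),.003);print('side',L,R,np.linalg.norm(L-R))
# arch ends at z~.04 in top
for p in [(572,85),(717,103)]: print(toworld(d,(230+(p[0]-485)/4.8,115+p[1]/6),.045))
for p in [(540,68),(540,148),(748,172),(748,95)]: print('plate',toworld(d,(230+(p[0]-485)/4.8,115+p[1]/6),.003))
E
```

```text
[[ 0.3837 -0.23    0.026 ]
 [ 0.3758 -0.2583  0.026 ]
 [ 0.47   -0.2847  0.026 ]
 [ 0.4784 -0.2579  0.026 ]]
len 0.09832893236774823 yaw -0.2796179733573396 c [ 0.42697293 -0.25773141  0.026     ] w 0.02939245537060592
gate ends [ 0.56053722 -0.2710459   0.008     ]
gate ends [ 0.54776062 -0.32127258  0.008     ]
top [0.64777171 0.06463984 0.003     ] [ 0.63960209 -0.01429262  0.003     ] 0.07935411909371963
side [0.6509278  0.05836086 0.003     ] [ 0.64377653 -0.01982298  0.003     ] 0.0785102038303362
[0.65242856 0.06242599 0.045     ]
[ 0.64530077 -0.01392071  0.045     ]
plate [0.66980384 0.0821865  0.003     ]
plate [0.63451982 0.08184834 0.003     ]
plate [ 0.62474176 -0.03131379  0.003     ]
plate [ 0.65870092 -0.03118936  0.003     ]
```

The crop confirms it: the ring at (378,180) is closed by a dark gate, and the handle is wood. The eye is at about (0.645, 0.023), and its right leg at about (0.641, -0.016). Now I move.

>>> {"method": "send_rows", "body": {
  "increments": [
    {"gripper":-1,"linear":[0.07,-0.25,0],"delta_rot":[0,0,0.149]},
    {"gripper":-1,"linear":[0.07,-0.25,0],"delta_rot":[0,0,0.149]},
    {"gripper":-1,"linear":[0.07,-0.25,0],"delta_rot":[0,0,0.149]},
    {"gripper":-1,"linear":[0.1,-0.4,0],"delta_rot":[0,0,0.149]},
    {"gripper":-1,"linear":[0.1,-0.4,0],"delta_rot":[0,0,0.149]},
    {"gripper":-1,"linear":[0.1,-0.4,0],"delta_rot":[0,0,0.149]},
    {"gripper":-1,"linear":[0.1,-0.4,0],"delta_rot":[0,0,0.149]},
    {"gripper":-1,"linear":[0.1,-0.4,0],"delta_rot":[0,0,0.149]}
  ]
}}

```text
clock: 0.9
position: [0.3365, 0.133, 0.2313]
ee_rot: [0.0, 0.14, 0.99, 0.0]
contact_force: [0.8, 0.4, 0.6]
width: 0.0851
gripper_force: 0.0
```

>>> {"method": "send_rows", "body": {
  "increments": [
    {"gripper":-1,"linear":[0.087,-0.381,-0.08],"delta_rot":[0,0,0]},
    {"gripper":-1,"linear":[0.087,-0.381,-0.08],"delta_rot":[0,0,0]},
    {"gripper":-1,"linear":[0.087,-0.381,-0.08],"delta_rot":[0,0,0]},
    {"gripper":-1,"linear":[0.087,-0.381,-0.08],"delta_rot":[0,0,0]},
    {"gripper":-1,"linear":[0.087,-0.381,-0.08],"delta_rot":[0,0,0]},
    {"gripper":-1,"linear":[0.087,-0.381,-0.08],"delta_rot":[0,0,0]},
    {"gripper":-1,"linear":[0.087,-0.381,-0.08],"delta_rot":[0,0,0]},
    {"gripper":-1,"linear":[0.087,-0.381,-0.08],"delta_rot":[0,0,0]}
  ]
}}

```text
clock: 1.7
position: [0.4236, -0.2483, 0.1506]
ee_rot: [-0.0, 0.14, 0.99, 0.0]
contact_force: [1.8, 0.2, 0.8]
width: 0.0853
gripper_force: 0.0
```

>>> {"method": "send_rows", "body": {
  "increments": [
    {"gripper":-1,"linear":[0,0,0],"delta_rot":[0,0,0]},
    {"gripper":-1,"linear":[0,0,0],"delta_rot":[0,0,0]},
    {"gripper":-1,"linear":[0,0,0],"delta_rot":[0,0,0]}
  ]
}}

```text
clock: 2.0
position: [0.4231, -0.245, 0.1511]
ee_rot: [-0.001, 0.14, 0.99, 0.001]
contact_force: [0.4, -1.0, 0.4]
width: 0.0852
gripper_force: 0.0
```

```bash
python3 - <<'E'
from h import *
s=get_state();print(s['position'],s['ee_rot'],s['qpos'])
d=snap('wrist','w0.png');print(d['K'],d['T_tool_cam'])
E
```

```text
[ 0.42314597 -0.24503866  0.15105235] [-6.50573890e-04  1.39806572e-01  9.90178396e-01  6.65285443e-04] [-6.67684059e-01  2.10263957e-01  1.80919744e+00  5.48773651e-04
  1.12392533e+00 -1.95818573e+00]
[[325.1922621    0.         280.45346747]
 [  0.         325.1922621  213.42379728]
 [  0.           0.           1.        ]] [[-1.15342793e-04 -9.58156214e-01 -2.86245797e-01  7.23419537e-02]
 [ 9.99999988e-01 -8.12871803e-05 -1.30855981e-04  9.63737680e-04]
 [ 1.02112358e-04 -2.86245809e-01  9.58156212e-01 -1.42017978e-01]
 [ 0.00000000e+00  0.00000000e+00  0.00000000e+00  1.00000000e+00]]
```

View pics/w0.png

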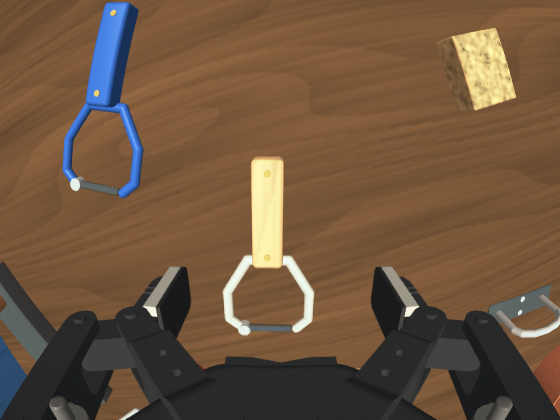

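The wrist view shows the snap hook below the gripper: handle (252–284,158–268), gate (250–290,328). The eye plate is at the right edge, about (520,305).

```bash
cat >> h.py <<'E'
from scipy.spatial.transform import Rotation as Rn
def wr(f,uv,z):
    o=np.load('pics/'+f+'.npy',allow_pickle=True).item();s,d=o['s'],o['d'];K=np.array(d['K']);T=np.array(d['T_tool_cam'])
    q=s['ee_rot'];R=Rn.from_quat([q[1],q[2],q[3],q[0]]).as_matrix()
    m=np.array([uv[0]-K[0,2],uv[1]-K[1,2]]);r=np.hypot(*m);th=r/K[0,0]
    ray=np.array([*(m/r*np.sin(th)),np.cos(th)]);ray=R@T[:3,:3]@ray;c=R@T[:3,3]+s['position']
    return c+ray*(z-c[2])/ray[2]
E
python3 - <<'E'
from h import *
W=np.array([wr('w0.png',p,.026) for p in [(252,158),(283,158),(284,267),(252,268)]]);print(W)
ax=(W[2]+W[3]-W[0]-W[1]);print(W.mean(0),np.arctan2(ax[1],ax[0]),np.linalg.norm(ax)/2)
print(wr('w0.png',(248,329),.008),wr('w0.png',(293,329),.008))
q=get_state()['ee_rot'];R=Rn.from_quat([q[1],q[2],q[3],q[0]]).as_matrix();print(np.arctan2(R[1,1],R[0,1])-np.pi/2)
E
```

```text
[[ 0.37805016 -0.25536611  0.026     ]
 [ 0.38525056 -0.23081915  0.026     ]
 [ 0.48017851 -0.25700642  0.026     ]
 [ 0.47318369 -0.28539944  0.026     ]]
[ 0.42916573 -0.25714778  0.026     ] -0.28760115104391165 0.09910111147384632
[ 0.5507487  -0.31709701  0.008     ] [ 0.5637874  -0.27041567  0.008     ]
-0.279813038543796
```

>>> {"method": "send_rows", "body": {
  "increments": [
    {"gripper":-1,"linear":[0.005,-0.0125,-0.05],"delta_rot":[0,0,-0.007]},
    {"gripper":-1,"linear":[0.005,-0.0125,-0.09],"delta_rot":[0,0,-0.007]},
    {"gripper":-1,"linear":[0.005,-0.0125,-0.11],"delta_rot":[0,0,-0.007]},
    {"gripper":-1,"linear":[0.005,-0.0125,-0.13],"delta_rot":[0,0,-0.007]},
    {"gripper":-1,"linear":[0.005,-0.0125,-0.13],"delta_rot":[0,0,-0.007]},
    {"gripper":-1,"linear":[0.005,-0.0125,-0.13],"delta_rot":[0,0,-0.007]}
  ]
}}

```text
clock: 2.65
position: [0.429, -0.2578, 0.022]
ee_rot: [0.0, 0.143, 0.99, 0.0]
contact_force: [0.6, -0.3, 0.6]
width: 0.0854
gripper_force: 0.0
```

>>> {"method": "send_rows", "body": {
  "increments": [
    {"gripper":-1,"linear":[-0.001,0,-0.014],"delta_rot":[0,0,0]},
    {"gripper":-1,"linear":[-0.001,0,-0.014],"delta_rot":[0,0,0]},
    {"gripper":1,"linear":[-0.001,0,-0.014],"delta_rot":[0,0,0]},
    {"gripper":1,"linear":[-0.001,0,-0.014],"delta_rot":[0,0,0]},
    {"gripper":1,"linear":[-0.001,0,-0.014],"delta_rot":[0,0,0]},
    {"gripper":1,"linear":[-0.001,0,-0.014],"delta_rot":[0,0,0]},
    {"gripper":1,"linear":[-0.001,0,-0.014],"delta_rot":[0,0,0]},
    {"gripper":1,"linear":[-0.001,0,-0.014],"delta_rot":[0,0,0]}
  ],
  "newtons": 50
}}

```text
clock: 3.45
position: [0.4282, -0.2591, 0.008]
ee_rot: [0.001, 0.143, 0.99, -0.0]
contact_force: [-0.9, 0.5, 6.3]
width: 0.027
gripper_force: 51.3
```

>>> {"method": "send_rows", "body": {
  "increments": [
    {"gripper":1,"linear":[0,0,0],"delta_rot":[0,0,0]},
    {"gripper":1,"linear":[0,0,0],"delta_rot":[0,0,0]},
    {"gripper":1,"linear":[0,0,0],"delta_rot":[0,0,0]},
    {"gripper":1,"linear":[0,0,0.03],"delta_rot":[0,0,0]},
    {"gripper":1,"linear":[0,0,0.05],"delta_rot":[0,0,0]},
    {"gripper":1,"linear":[0,0,0.05],"delta_rot":[0,0,0]},
    {"gripper":1,"linear":[0,0,0.05],"delta_rot":[0,0,0]}
  ]
}}

```text
clock: 4.15
position: [0.4275, -0.2585, 0.0571]
ee_rot: [-0.0, 0.143, 0.99, 0.0]
contact_force: [0.5, 0.4, -1.8]
width: 0.0271
gripper_force: 50.5
```

>>> {"method": "send_rows", "body": {
  "increments": [
    {"gripper":1,"linear":[0.01,0.045,0],"delta_rot":[0,0,0.03]},
    {"gripper":1,"linear":[0.02,0.09,0],"delta_rot":[0,0,0.06]},
    {"gripper":1,"linear":[0.03,0.135,0],"delta_rot":[0,0,0.1]},
    {"gripper":1,"linear":[0.035,0.18,0],"delta_rot":[0,0,0.13]},
    {"gripper":1,"linear":[0.045,0.22,0],"delta_rot":[0,0,0.16]},
    {"gripper":1,"linear":[0.05,0.25,0],"delta_rot":[0,0,0.19]},
    {"gripper":1,"linear":[0.05,0.256,0],"delta_rot":[0,0,0.19]},
    {"gripper":1,"linear":[0.05,0.256,0],"delta_rot":[0,0,0.19]}
  ]
}}

```text
clock: 4.95
position: [0.4766, -0.0018, 0.0561]
ee_rot: [-0.002, 0.048, 0.999, 0.0]
contact_force: [-1.2, -0.1, -1.1]
width: 0.0268
gripper_force: 50.5
```

>>> {"method": "send_rows", "body": {
  "increments": [
    {"gripper":1,"linear":[0,0,-0.02],"delta_rot":[0,0,0]},
    {"gripper":1,"linear":[0,0,-0.036],"delta_rot":[0,0,0]},
    {"gripper":1,"linear":[0,0,-0.042],"delta_rot":[0,0,0]},
    {"gripper":1,"linear":[0,0,-0.042],"delta_rot":[0,0,0]},
    {"gripper":1,"linear":[0,0,-0.042],"delta_rot":[0,0,0]}
  ]
}}

```text
clock: 5.45
position: [0.478, -0.0035, 0.0154]
ee_rot: [0.0, 0.049, 0.999, -0.0]
contact_force: [-0.2, 0.2, -2.1]
width: 0.0269
gripper_force: 50.5
```

```bash
python3 - <<'E'
from h import *
print(get_state()['position'])
a=snap('top','top1.png')['pixels'];b=snap('side','side1.png')['pixels']
c=np.zeros((600,800,3),np.uint8)
c[:540,:400]=cv2.resize(a[115:205,230:300][:, :],(400,540),interpolation=cv2.INTER_CUBIC)
e=b[170:250,270:360];c[:356,400:]=cv2.resize(e,(400,356),interpolation=cv2.INTER_CUBIC)
cv2.imwrite('pics/crop1.png',c)
E
```

```text
[ 0.47799209 -0.00346671  0.01544865]
```

View pics/crop1.png

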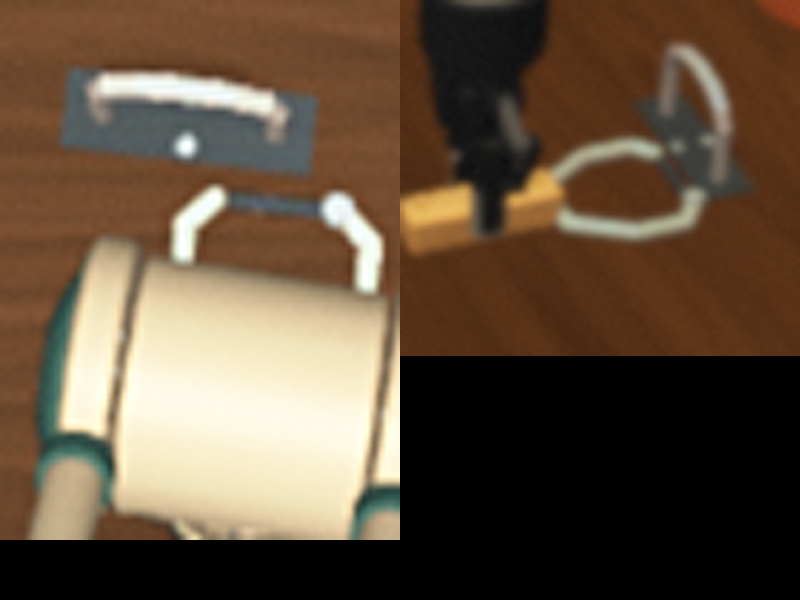

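The gate is 30 mm short of the right leg and centred on it: the gate spans 225–325 in the crop and the leg is at 278. Pushing in.

>>> {"method": "send_rows", "body": {
  "increments": [
    {"gripper":1,"linear":[0.01,-0.001,0],"delta_rot":[0,0,0]},
    {"gripper":1,"linear":[0.02,-0.002,0],"delta_rot":[0,0,0]},
    {"gripper":1,"linear":[0.03,-0.003,0],"delta_rot":[0,0,0]},
    {"gripper":1,"linear":[0.04,-0.004,0],"delta_rot":[0,0,0]},
    {"gripper":1,"linear":[0.05,-0.005,0],"delta_rot":[0,0,0]},
    {"gripper":1,"linear":[0.06,-0.006,0],"delta_rot":[0,0,0]},
    {"gripper":1,"linear":[0.07,-0.007,0],"delta_rot":[0,0,0]},
    {"gripper":1,"linear":[0.08,-0.008,0],"delta_rot":[0,0,0]}
  ]
}}

```text
clock: 6.35
position: [0.5589, -0.0109, 0.0153]
ee_rot: [0.0, 0.049, 0.999, -0.0]
contact_force: [-0.1, -1.2, -2.2]
width: 0.0265
gripper_force: 50.5
```

>>> {"method": "send_rows", "body": {
  "increments": [
    {"gripper":1,"linear":[0.004,-0.0004,0],"delta_rot":[0,0,0]},
    {"gripper":1,"linear":[0.008,-0.0008,0],"delta_rot":[0,0,0]},
    {"gripper":1,"linear":[0.012,-0.0012,0],"delta_rot":[0,0,0]},
    {"gripper":1,"linear":[0.014,-0.0014,0],"delta_rot":[0,0,0]},
    {"gripper":1,"linear":[0.014,-0.0014,0],"delta_rot":[0,0,0]}
  ]
}}

```text
clock: 6.85
position: [0.572, -0.0121, 0.0154]
ee_rot: [0.0, 0.049, 0.999, 0.0]
contact_force: [-0.1, -0.2, -1.7]
width: 0.0267
gripper_force: 50.5
```

```bash
cat > v.py <<'E'
from h import *
import sys
n=sys.argv[1];s=get_state();print(s['position'],s['contact_force'])
a=snap('top','top%s.png'%n)['pixels'];b=snap('side','side%s.png'%n)['pixels']
c=np.zeros((500,800,3),np.uint8)
c[:500,:400]=cv2.resize(a[95:195,230:310],(400,500),interpolation=cv2.INTER_CUBIC)
c[:400,400:]=cv2.resize(b[165:245,290:370],(400,400),interpolation=cv2.INTER_CUBIC)
cv2.imwrite('pics/crop%s.png'%n,c)
E
python3 v.py 2
```

```text
[ 0.57204467 -0.01207466  0.01539339] [-0.1019352  -0.1803332  -1.72231635]
```

View pics/crop2.png

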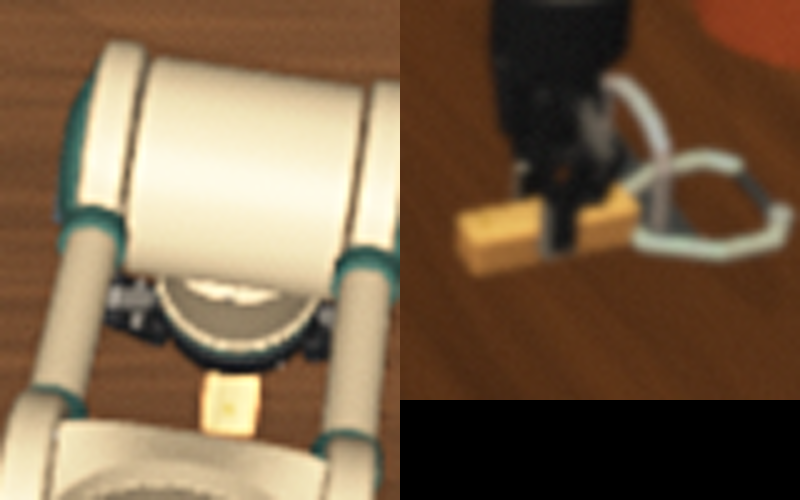

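The gate (side crop 755,185) has snapped shut in line with the ring front, and the leg (660,190) is inside near the back bar. I back off 10 mm so the handle clears the plate, then lower it.

>>> {"method": "send_rows", "body": {
  "increments": [
    {"gripper":1,"linear":[-0.005,0.0005,0],"delta_rot":[0,0,0]},
    {"gripper":1,"linear":[-0.01,0.001,0],"delta_rot":[0,0,0]},
    {"gripper":1,"linear":[-0.01,0.001,-0.003],"delta_rot":[0,0,0]},
    {"gripper":1,"linear":[-0.01,0.001,-0.005],"delta_rot":[0,0,0]},
    {"gripper":1,"linear":[-0.01,0.001,-0.006],"delta_rot":[0,0,0]},
    {"gripper":1,"linear":[-0.01,0.001,-0.006],"delta_rot":[0,0,0]}
  ]
}}

```text
clock: 7.55
position: [0.5618, -0.0111, 0.0091]
ee_rot: [-0.0, 0.049, 0.999, 0.0]
contact_force: [-0.1, 0.6, -1.7]
width: 0.0265
gripper_force: 50.5
```

>>> {"method": "send_rows", "body": {
  "increments": [
    {"gripper":1,"linear":[0,0,-0.0015],"delta_rot":[0,0,0]},
    {"gripper":1,"linear":[0,0,-0.0015],"delta_rot":[0,0,0]},
    {"gripper":0.2,"linear":[0,0,-0.0015],"delta_rot":[0,0,0]},
    {"gripper":-0.2,"linear":[0,0,-0.0015],"delta_rot":[0,0,0]},
    {"gripper":-0.6,"linear":[0,0,-0.0015],"delta_rot":[0,0,0]},
    {"gripper":-0.6,"linear":[0,0,-0.0015],"delta_rot":[0,0,0]},
    {"gripper":-0.6,"linear":[0,0,-0.0015],"delta_rot":[0,0,0]},
    {"gripper":-0.6,"linear":[0,0,-0.0015],"delta_rot":[0,0,0]}
  ]
}}

```text
clock: 8.35
position: [0.5618, -0.0111, 0.0078]
ee_rot: [-0.0, 0.049, 0.999, 0.0]
contact_force: [0.3, -0.4, -0.0]
width: 0.0684
gripper_force: 0.0
```

>>> {"method": "send_rows", "body": {
  "increments": [
    {"gripper":-0.6,"linear":[0,0,0.02],"delta_rot":[0,0,0]},
    {"gripper":-0.6,"linear":[0,0,0.05],"delta_rot":[0,0,0]},
    {"gripper":-0.6,"linear":[0,0,0.1],"delta_rot":[0,0,0]},
    {"gripper":-0.6,"linear":[-0.03,0,0.15],"delta_rot":[0,0,0]},
    {"gripper":-0.6,"linear":[-0.08,0,0.18],"delta_rot":[0,0,0]},
    {"gripper":-0.6,"linear":[-0.13,0,0.2],"delta_rot":[0,0,0]},
    {"gripper":-0.6,"linear":[-0.17,0,0.2],"delta_rot":[0,0,0]},
    {"gripper":-0.6,"linear":[-0.17,0,0.2],"delta_rot":[0,0,0]}
  ]
}}

```text
clock: 9.15
position: [0.3862, -0.0103, 0.2085]
ee_rot: [-0.001, 0.049, 0.999, 0.0]
contact_force: [0.4, 0.4, 0.8]
width: 0.0678
gripper_force: 0.0
```

>>> {"method": "send_rows", "body": {
  "increments": [
    {"gripper":-0.6,"linear":[0,-0.05,0],"delta_rot":[0,0,0]},
    {"gripper":-0.6,"linear":[0,-0.1,0],"delta_rot":[0,0,0]},
    {"gripper":-0.6,"linear":[0,-0.15,0],"delta_rot":[0,0,0]},
    {"gripper":-0.6,"linear":[0,-0.2,0],"delta_rot":[0,0,0]},
    {"gripper":-0.6,"linear":[0,-0.2,0],"delta_rot":[0,0,0]},
    {"gripper":-0.6,"linear":[0,-0.2,0],"delta_rot":[0,0,0]}
  ]
}}

```text
clock: 9.75
position: [0.3918, -0.2121, 0.2073]
ee_rot: [-0.0, 0.05, 0.999, 0.001]
contact_force: [0.2, 1.1, 0.1]
width: 0.0687
gripper_force: 0.0
```

```bash
python3 v.py 3
```

```text
[ 0.39180888 -0.21213856  0.20729104] [0.185933   1.08237529 0.12631841]
```

View pics/crop3.png

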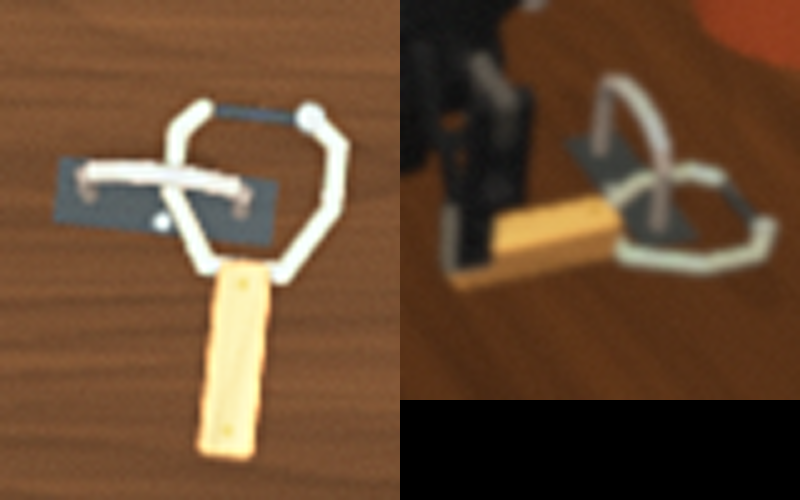

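The right leg (242,208) is inside the ring, the gate (255,113) is shut, and the hook lies flat with the gripper well clear of it. Handing in.

```bash
python3 -c "
from rig import sign_off;print(sign_off())"
```

```text
the job is handed in; nothing more can be done
None
```

The snap hook is hooked on the eye's right leg with its gate shut, lying flat and released; I never moved the open hook, and the job is handed in at about 10 s of the 51 s limit.

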